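# Stand a cabinet door up against the fence and block its foot

## Robot

A 6-joint arm with a two-finger parallel gripper is mounted at the origin on the work surface. World frame = base frame: x ahead of the robot, y to its left, z up, the work surface at z = 0. Lengths are in m, angles in rad, forces in N, time in s.
With the tool pointing down it reaches from about 0.35 to 0.975 m from the base axis. Payload 17.4 kg.
Tool frame: the origin (TCP) lies at the very end of the fingers, on their centre line; the grasp point (between the pads) lies manip.grip_depth behind it (manip.grip_depth is the distance from the TCP to the grasp point, in m); z points along the fingers, y is the line along which they close (so a half turn about z gives the same grasp; the last joint's range is limited). The gripper opens to 85 mm and grips with 20 to 120 N. Pads are 22 mm wide; open, the fingers measure 114 mm over their backs; the gripper's body (76 mm by 85 mm) begins 54 mm behind the grasp point. The pads swing forward as they close: fully open they stand 13 mm farther back than shut.
Start: joints at [-0.038, 0.116, 1.442, -0, 1.584, -0.038], TCP at [0.675, -0, 0.231] pointing down, gripper open.
Joint ranges: [-2.83, 2.83], [-0.83, 2.19], [0.07, 2.5], [-1.14, 4.28], [0.01, 3], [-2.97, 2.97]. Speed limits (rad/s): [1.89, 1.89, 2.22, 3.14, 3.14, 3.14].

## Interface

Orientations are given as a rotation vector (axis times angle).
In Python, from cell import manip, optics, spotter gives the robot as it stands. The module is installed in compiled form; this text tells all that it offers.
- The arm moves only by the shell command python3 -m handwheel 'ROWS'. ROWS is a JSON object of lists of equal length, an entry for each row: "dp": the shift along the tool's x, y, z in m, a list of three; "delta_rot": the turn, a rotation vector about the tool's x, y, z in degrees, a list of three; "jaw": the finger opening in m, from 0 to 0.0854. A call has 1 to 5 rows; each row is the pose to reach, as a shift and turn from the pose commanded when the call began, along the tool's axes at that moment; what a row does not reach only later rows make up. A row lasts 1/10 s, in which the tool goes at most 50 mm and 8.59 degrees, less where a joint would pass 70% of its speed; a pose out of reach is approached as far as the arm can. A call with a gripper value outside its range is refused whole. The fingers move at their own pace and stop on an object; the grip force is fixed at half the most. Time passes only in rows, so rows that repeat a pose let the fingers close. It gives the time, the measured TCP pose, the force, the opening and the grip force at its end, in the units of the state.
- manip.read_state(): the state, without advancing time (a new reading comes with each control period).
- optics.camera(name): name is "scene" or "side" or "wrist"; returns a dict with "frame" (384x512x3 uint8, blue, green, red), "mtx" (3x3 intrinsics, pixels), "distortion" ([k1, k2, p1, p2, k3] as OpenCV has them; the pictures are not rectified), "world_from_camera" (4x4, takes a point from camera to world coordinates). Camera axes: x right, y up, looking along -z (the intrinsics and any distortion apply to the point x, -y, -z); pixel columns grow to the right and rows downward; lengths in m; the calibration is good to about 2 mm. A picture is of the moment at which its call begins. There is no depth.
- manip.job_done(): hands the job in; it is judged then, once.
Trained networks look in the newest picture that a camera, given by its name, has taken for a name from the list of things; names that differ only in an ending like _2 or _b are one class to them, and where a whole thing is asked for, a point or a joint stands for the part that bears it (a point fixed in the world has none). Each returns a list of dicts, best first, with "conf" (0 to 1); they miss things now and then, are a little off and sometimes report something else, mostly with a low value. They report only what shows in the picture. A call takes as long as a camera call.
- spotter.recognise(camera, target): "location" ([x, y, z] in m, in world coordinates, good to about 4 mm: the middle of the surface that is visible of it).
- spotter.outline_of(camera, target): "region" (384x512 bool, what is visible of it).
The state is a dict: "time_s": time; "joints": joint angles; "joint_vel": joint speeds; "tau": joint torques, N m; "tcp_pos": TCP position; "orientation": TCP orientation; "contact_force": force on the tool from outside, world axes, zero at the start; "moment": the same for the moment, N m; "gripper_width": opening from 0.0 (shut) to 1.0 (fully open); "gripper_force": force on a finger pad.
Only numpy, scipy, OpenCV 4.12 (cv2) and the standard library are available. Lean on these libraries where they do the work, as an engineer would, in place of code of your own. Each camera call takes 0.05 s, during which the arm holds its last target. There are 200 camera calls.

## Task

The small cabinet door lies sloping, its near edge propped up on a timber block and its far edge on the bench in front of the fence. Push it forward against the fence and tip it up on its far edge, until it stands upright with its panelled face flat against the fence; then slide the timber block, flat on the bench, squarely up against the foot of the door so that it cannot slip back. Leave everything else on the bench where it is.

Things in the scene. Friction and masses are not known exactly. Their poses are not given: they have to be found in the camera images.
- fence: Low timber fence fixed to the bench: two horizontal rails (0 to 45 and 110 to 150 mm up), 360 mm long, on three posts that reach 52 mm behind the face. Origin on the bench, at the middle of the face that looks to the robot; x points away from the robot, square to that face, y along the fence to the left, z up. At most 0.3 rad askew.
- door: Loose bare wooden cabinet door, about 0.5 kg: 210 (x) by 220 (y) by 18 mm thick (z). Flat back; framed face with the panel sunk 8 mm. Origin at the centre of the flat back, z from the back out of the framed face. At the start it lies on the block back down, x forward and down at about 28 degrees, far edge 10 to 60 mm short of the fence. Stood up, x points down and z to the fence.
- door_foot (a point): Middle of the door's far edge, on the flat back (the lower corner of that edge): +105 mm along the door's x. About 0 mm above the bench at the start; when the door stands against the fence it is 18 mm in front of the fence face.
- door_top (a point): Middle of the door's near edge, on the flat back (the lower corner of that edge): -105 mm along the door's x. About 97 mm up at the start, 210 mm up when the door stands.
- prop: Loose timber block under the door, about 0.35 kg: 50 (x, towards the fence) by 260 (y) by 55 mm tall. Origin at the centre of its underside, axes within 0.1 rad of the fence's. The door's back rests on its top far edge; the door's near edge overhangs its near face by about 30 mm. Pushed home, its far face touches the door's back and its centre is 43 mm in front of the fence face.
- tin: closed paint tin, 110 mm across, 130 mm tall; a bystander, to be left alone. Origin at the centre of its underside.
- brush: paint brush lying flat; a bystander, to be left alone. Origin at the centre of its underside.
- jar: small glass jar, 60 mm across, 75 mm tall; a bystander, to be left alone. Origin at the centre of its underside.
- sander: cork sanding block 110 x 65 x 35 mm, lying on the left of the door; a bystander, to be left alone. Origin at the centre of its underside.
- driver: screwdriver lying flat; a bystander, to be left alone. Origin at the centre of its underside.
- offcut: small timber offcut 70 x 45 x 22 mm, lying on the right of the door; a bystander, to be left alone. Origin at the centre of its underside.
- hammer: hammer lying flat; a bystander, to be left alone. Origin at the centre of its underside.

How it is judged:
By the outcome, as a careful person would: the job done as asked, in the order asked, and still so for the second after the job is handed in, with the robot touching nothing.
It also fails if it takes over 58 s, if anything falls off the work surface, if the arm or the gripper's body presses on something with over 40 N, if the wrist force passes 120 N, or if a joint passes its speed limit or range.

## Working session

There is one attempt and no reset: what is moved stays moved. The work goes in short steps, Python scripts to look and compute and a shell command to move; the robot and the scene stay as the last step left them, time stands still between calls to the robot, and variables do not carry over. Pictures are saved under pics/ and viewed, at most 12 in all, crops included, and the job is handed in when it is done.

```bash
mkdir -p pics; ls
cat > h.py <<'E'
import numpy as np,cv2
from cell import manip,optics,spotter
def ray(c,uv):
    p=cv2.undistortPoints(np.array([[uv]],float),np.array(c["mtx"]),np.array(c["distortion"]))[0,0]
    T=np.array(c["world_from_camera"]); d=T[:3,:3]@np.array([p[0],-p[1],-1.]); return T[:3,3],d
def onz(c,uv,z):
    o,d=ray(c,uv); return o+d*(z-o[2])/d[2]
def proj(c,P):
    T=np.linalg.inv(np.array(c["world_from_camera"])); q=(T[:3,:3]@np.atleast_2d(P).T).T+T[:3,3]
    q=q*[1,-1,-1]; return cv2.projectPoints(q.reshape(-1,1,3),np.zeros(3),np.zeros(3),np.array(c["mtx"]),np.array(c["distortion"]))[0][:,0]
E
python3 - <<'E'
from h import *
ims=[]
for n in ["scene","side"]:
    c=optics.camera(n); cv2.imwrite(f"pics/{n}0.png",cv2.resize(c["frame"],(800,600)))
    print(n,np.round(np.array(c["world_from_camera"])[:3,3],3))
    for t in ["fence","door","door_foot","door_top","prop","tin","brush","jar","sander","driver","offcut","hammer"]:
        r=spotter.recognise(n,t); print(t,[(np.round(x["location"],3).tolist(),round(x["conf"],2)) for x in r[:2]])
s=manip.read_state(); print(s["time_s"],manip.grip_depth,s["tcp_pos"],s["orientation"])
E
```

```text
pics
scene [ 1.17  -0.376  1.376]
fence [([0.732, -0.04, 0.122], 0.88)]
door [([0.587, -0.0, 0.06], 0.71)]
door_foot [([0.591, -0.001, 0.057], 0.69)]
door_top [([0.586, -0.001, 0.057], 0.66), ([0.731, -0.04, 0.124], 0.25)]
prop [([0.543, -0.083, 0.055], 0.53)]
tin [([0.555, 0.468, 0.114], 0.65), ([0.452, -0.247, 0.071], 0.57)]
brush [([0.383, -0.471, 0.015], 0.97)]
jar [([0.453, -0.248, 0.069], 0.72), ([0.661, 0.225, 0.034], 0.34)]
sander [([0.657, 0.224, 0.036], 0.85)]
driver [([0.664, -0.479, 0.022], 0.81)]
offcut [([0.599, -0.23, 0.019], 0.72), ([0.384, -0.474, 0.015], 0.34)]
hammer [([0.325, 0.455, 0.023], 0.92)]
side [ 0.148 -1.111  1.298]
fence [([0.718, -0.073, 0.117], 0.89)]
door [([0.58, 0.02, 0.061], 0.64)]
door_foot [([0.577, 0.015, 0.064], 0.91)]
door_top [([0.58, 0.018, 0.062], 0.58), ([0.652, 0.217, 0.035], 0.41)]
prop [([0.519, -0.092, 0.047], 0.5)]
tin [([0.523, 0.447, 0.067], 0.92)]
brush [([0.373, -0.47, 0.014], 0.7)]
jar [([0.436, -0.26, 0.067], 0.74)]
sander [([0.655, 0.217, 0.038], 0.84)]
driver [([0.651, -0.481, 0.022], 0.72)]
offcut [([0.592, -0.234, 0.021], 0.79), ([0.579, 0.023, 0.061], 0.72)]
hammer [([0.31, 0.455, 0.023], 0.69)]
1.3 0.0187 [ 6.74994134e-01 -5.02795065e-06  2.31279943e-01] [-2.22140383e+00 -2.22141254e+00  3.08567037e-05]
```

View pics/scene0.png

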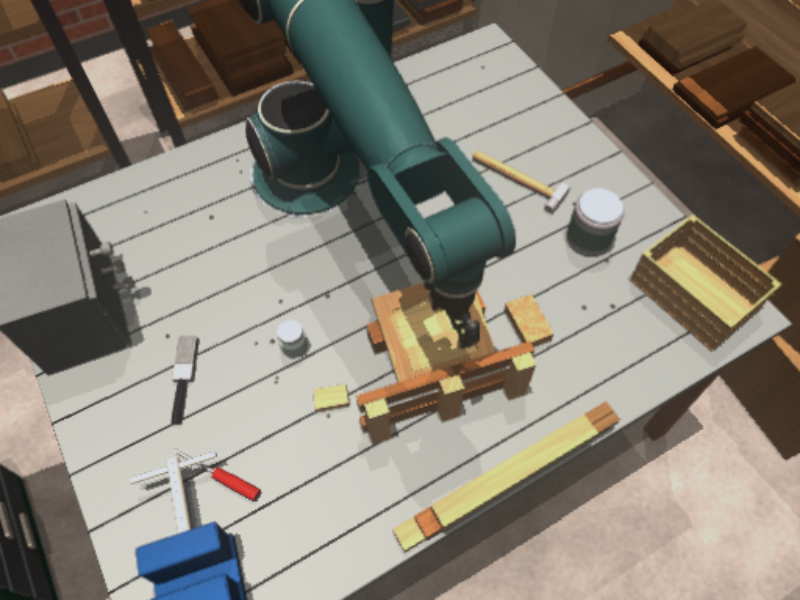

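View pics/side0.png

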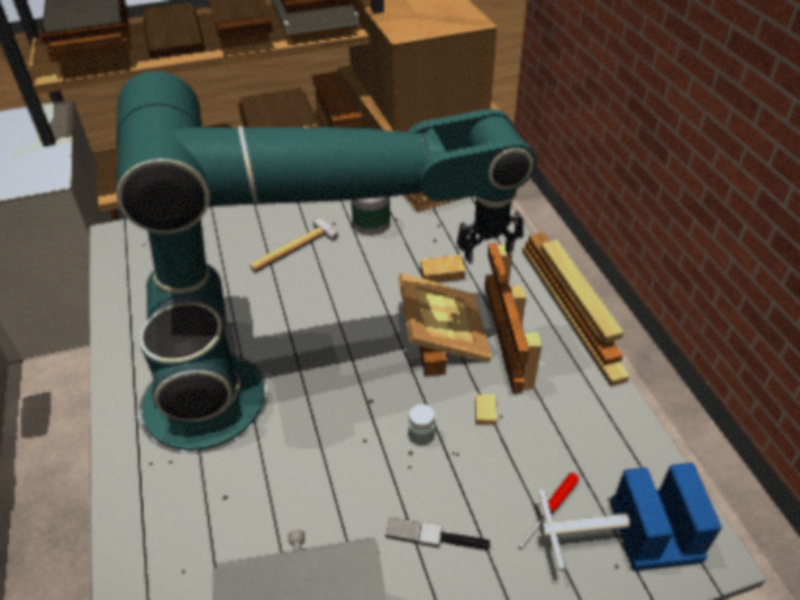

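```bash
cat > fit.py <<'E'
from h import *
from scipy.optimize import minimize
from scipy.spatial.transform import Rotation as R
def box(x0,x1,y0,y1,z0,z1): return np.array([[a,b,c] for a in(x0,x1) for b in(y0,y1) for c in(z0,z1)])
def fence_parts(): 
    return [box(0,.02,-.18,.18,0,.045),box(0,.02,-.18,.18,.11,.15)]+[box(.02,.052,y-.02,y+.02,0,.15) for y in(-.14,0,.14)]
def place(P,x,y,z,Rm): return P@Rm.T+[x,y,z]
def mask(c,parts,k=2):
    m=np.zeros((384*k,512*k),np.uint8)
    for P in parts: cv2.fillConvexPoly(m,cv2.convexHull((proj(c,P)*k*16+8*k).astype(np.int32)),1,shift=4)
    return m>0
DB=box(-.105,.105,-.11,.11,0,.018); PB=box(-.025,.025,-.13,.13,0,.055)
def doorR(yaw,pitch): return (R.from_euler('z',yaw)*R.from_euler('y',pitch)).as_matrix()
E
cat > m1.py <<'E'
from fit import *
cs={};fm={};dm={}
for n in ["scene","side"]:
    c=cs[n]=optics.camera(n)
    fm[n]=np.array(spotter.outline_of(n,"fence")[0]["region"]);dm[n]=np.array(spotter.outline_of(n,"door")[0]["region"])
    print(n,fm[n].sum(),dm[n].sum())
up=lambda m:cv2.resize(m.astype(np.uint8),None,fx=2,fy=2,interpolation=0)>0
def iou(a,b): return 1-(a&b).sum()/(a|b).sum()
def cf(p): 
    Rm=R.from_euler('z',p[2]).as_matrix()
    return sum(iou(mask(cs[n],[place(P,p[0],p[1],0,Rm) for P in fence_parts()]),up(fm[n])) for n in cs)
b=None
for y0 in(-.25,-.1,.05,.2):
    r=minimize(cf,[.71,-.05,y0],method='Nelder-Mead',options=dict(initial_simplex=[[.71,-.05,y0],[.73,-.05,y0],[.71,-.02,y0],[.71,-.05,y0+.08]],maxiter=120))
    if b is None or r.fun<b.fun:b=r
F=b.x;print("fence",F.round(4),b.fun)
def dpose(p):
    Rm=doorR(p[2],p[3]); return place(DB,p[0],p[1],.105*np.sin(p[3]),Rm)
occ={n:cv2.dilate(fm[n].astype(np.uint8),np.ones((3,3)))>0 for n in cs}
def cd(p):
    return iou(mask(cs["side"],[dpose(p)])&~up(occ["side"]),up(dm["side"])&~up(occ["side"]))+ (up(dm["scene"])&~mask(cs["scene"],[dpose(p)])).sum()/up(dm["scene"]).sum()+ 3*(p[3]-.489)**2
s0=np.array([.58,0,F[2],.489])
r=minimize(cd,s0,method='Nelder-Mead',options=dict(initial_simplex=[s0]+[s0+d for d in np.diag([.02,.02,.06,.04])],maxiter=200))
D=r.x;print("door",D.round(4),r.fun)
np.savez("est.npz",F=F,D=D)
ims=[]
for n,(u,v,w,h) in dict(scene=(200,160,200,160),side=(230,140,150,120)).items():
    im=cs[n]["frame"].copy(); im=cv2.resize(im,None,fx=4,fy=4)
    for parts,col in [([place(P,F[0],F[1],0,R.from_euler('z',F[2]).as_matrix()) for P in fence_parts()],(255,0,0)),([dpose(D)],(0,0,255))]:
        for P in parts: cv2.polylines(im,[cv2.convexHull((proj(cs[n],P)*4+2).astype(np.int32))],True,col,1)
    ims.append(cv2.resize(im[v*4:(v+h)*4,u*4:(u+w)*4],(400,320)))
cv2.imwrite("pics/m1.png",cv2.resize(np.hstack(ims),(800,320)))
E
python3 m1.py
```

```text
scene 3082 2809
side 1844 2293
fence [ 0.7065 -0.0284 -0.1953] 0.1894142982735315
door [ 0.582   0.0273 -0.1871  0.4772] 0.06350461427290967
```

```bash
python3 -m handwheel '{"dp":[[0,-0.05,-0.03],[0,-0.10,-0.06],[0,-0.15,-0.06],[0,-0.18,-0.06],[0,-0.2,-0.06]],"delta_rot":[[-8,0,0],[-16,0,0],[-24,0,0],[-32,0,0],[-40,0,0]],"jaw":[0.05,0.05,0.05,0.05,0.05]}'; python3 -c "
from cell import manip;s=manip.read_state();print(s['joints'],s['tcp_pos'],s['orientation'])"
```

```text
time_s: 2.1
tcp_pos: [0.5207, -0.0001, 0.2894]
orientation: [1.95, 1.95, 0.485]
contact_force: [-0.5, 0.4, 1.6]
gripper_width: 0.585
gripper_force: 0.0
[-0.06717377 -0.5515238   1.96565509  0.0341288   1.24239726 -0.07052585] [ 5.20747435e-01 -9.75577551e-05  2.89394162e-01] [1.94978453 1.95044096 0.48455392]
```

View pics/m1.png

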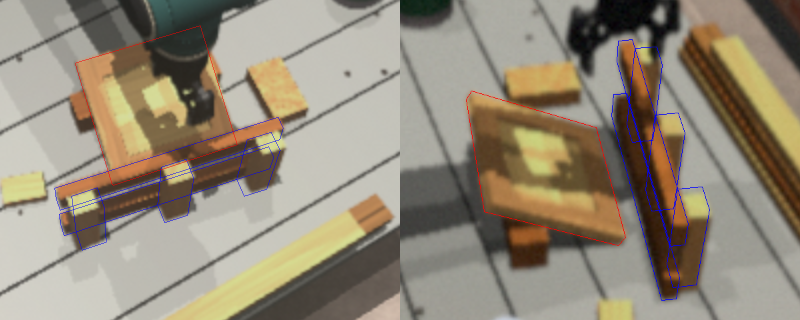

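```bash
cat > go.py <<'E'
from fit import *
F=np.load("est.npz")["F"]; D=np.load("est.npz")["D"]
def Rt(yaw,pitch):  # tool z at pitch below horizontal, heading yaw; tool x = left
    z=np.array([np.cos(pitch)*np.cos(yaw),np.cos(pitch)*np.sin(yaw),-np.sin(pitch)]);x=np.array([-np.sin(yaw),np.cos(yaw),0]);return np.c_[x,np.cross(z,x),z]
def rel(p,Rg):
    s=manip.read_state();R0=R.from_rotvec(s["orientation"]).as_matrix()
    print("dp",(R0.T@(np.array(p)-s["tcp_pos"])).round(4).tolist(),"rot",np.degrees(R.from_matrix(R0.T@Rg).as_rotvec()).round(2).tolist())
def info():
    s=manip.read_state();R0=R.from_rotvec(s["orientation"]).as_matrix();z=R0[:,2]
    print("t",s["time_s"],"j",np.round(s["joints"],3),"tcp",np.round(s["tcp_pos"],4),"yaw,pitch deg",np.degrees(np.arctan2(R0[1,2],R0[0,2])).round(2),np.degrees(-np.arcsin(z[2])).round(2),"F",np.round(s["contact_force"],1),"w",round(s["gripper_width"],3),round(s["gripper_force"],1))
E
python3 -c "
from go import *
info()
d=doorR(D[2],D[3]);e=np.array([D[0],D[1],.105*np.sin(D[3])])-.105*d[:,0]+.009*d[:,2];print(e,d[:,0])
rel(e-.06*d[:,0]+[0,0,.05],Rt(D[2],D[3]))"
```

```text
t 2.1 j [-0.067 -0.552  1.966  0.034  1.242 -0.071] tcp [ 5.207e-01 -1.000e-04  2.894e-01] yaw,pitch deg 0.11 62.14 F [-0.5  0.4  1.6] w 0.585 0.0
[0.49437007 0.04385026 0.10444022] [ 0.87279473 -0.16524394 -0.4592644 ]
dp [0.0538, -0.1198, 0.0582] rot [-34.7, -7.79, 7.65]
```

```bash
python3 -m handwheel '{"dp":[[0.01,-0.025,0.012],[0.02,-0.05,0.024],[0.035,-0.075,0.036],[0.045,-0.1,0.047],[0.054,-0.12,0.058]],"delta_rot":[[-7,-1.5,1.5],[-14,-3,3],[-21,-4.5,4.5],[-28,-6,6],[-34.7,-7.8,7.6]],"jaw":[0.05,0.05,0.05,0.05,0.05]}' >/dev/null;  python3 -m handwheel '{"dp":[[0,0,0]],"delta_rot":[[0,0,0]],"jaw":[0.05]}'>/dev/null; python3 -c "
from go import *
info()
d=doorR(D[2],D[3]);e=np.array([D[0],D[1],.105*np.sin(D[3])])-.105*d[:,0]+.009*d[:,2]
rel(e-.04*d[:,0],Rt(D[2],D[3]))"
```

```text
t 2.7 j [ 0.311 -0.829  2.44  -0.656  0.738  0.795] tcp [0.4907 0.0595 0.1787] yaw,pitch deg -11.97 34.24 F [-0.   0.1 -0.1] w 0.585 0.0
dp [-0.0132, -0.0628, 0.0077] rot [-6.92, 0.96, 1.32]
```

```bash
cat > kin.py <<'E'
from go import *
from scipy.optimize import least_squares
lo=np.array([-2.83,-.83,.07,-1.14,.01,-2.97]);hi=np.array([2.83,2.19,2.5,4.28,3,2.97])
def fk(j,q):
    a,h,L1,e,L2,L3,b,r6=q; Y=lambda t:R.from_euler('y',t).as_matrix();Z=lambda t:R.from_euler('z',t).as_matrix()
    R1=Z(j[0]);p=R1@[a,b,h];R2=R1@Y(j[1]);p=p+R2@[0,0,L1];R3=R2@Y(j[2]);p=p+R3@[e,0,L2];R4=R3@Z(j[3])@Y(j[4]);return p+R4@[0,0,L3],R4@Z(j[5]+r6)
E
cat > k1.py <<'E'
from kin import *
s=manip.read_state()
data=[([-0.038,0.116,1.442,0,1.584,-0.038],[.675,0,.2313],R.from_rotvec([-2.2214,-2.2214,0]).as_matrix()),
([-0.06717377,-0.5515238,1.96565509,0.0341288,1.24239726,-0.07052585],[ 5.20747435e-01,-9.75577551e-05,2.89394162e-01],R.from_rotvec([1.94978453,1.95044096,0.48455392]).as_matrix()),
(s["joints"],s["tcp_pos"],R.from_rotvec(s["orientation"]).as_matrix())]
def res(q):
    o=[]
    for j,p,Rm in data:
        P,RR=fk(j,q);o+=list(P-p)+list(.3*(RR-Rm).ravel())
    return np.array(o+list(1e-3*(q[:7]-[.0,.4,.45,.0,.55,.25,.0])))
best=min((least_squares(res,[.05,.4,.45,0,.6,.25,0,r]) for r in(0,1.57,3.14,-1.57)),key=lambda r:r.cost)
q=best.x;print(q.round(4),np.abs(best.fun).max());np.save("q.npy",q)
E
python3 k1.py
```

```text
[6.0000e-04 1.3730e-01 4.6000e-01 8.1200e-02 6.1980e-01 2.8970e-01
 2.5600e-02 1.5708e+00] 0.0002627106943093115
```

```bash
cat >> kin.py <<'E'
q=np.load("q.npy") if __import__("os").path.exists("q.npy") else None
def ik(p,Rg,n=12):
    f=lambda j:(lambda P,RR:np.r_[P-p,.15*(RR-Rg).ravel()])(*fk(j,q))
    rng=np.random.default_rng(0);s0=np.clip(manip.read_state()["joints"],lo+.01,hi-.01)
    rs=[least_squares(f,s0 if i==0 else lo+(hi-lo)*rng.random(6),bounds=(lo,hi)) for i in range(n)]
    r=min(rs,key=lambda r:r.cost);return r.x,np.linalg.norm(r.fun[:3]),np.linalg.norm(r.fun[3:])/.15
E
python3 - <<'E'
from kin import *
d=doorR(D[2],D[3]);e=np.array([D[0],D[1],.105*np.sin(D[3])])-.105*d[:,0]+.009*d[:,2]
n=np.array([np.cos(F[2]),np.sin(F[2]),0])
for sh in(0,.03):
  for back in(.03,-.02):
    for pit in(27.3,35,45):
      j,a,b=ik(e+sh*n-back*d[:,0],Rt(D[2],np.radians(pit)))
      print(sh,back,pit,j.round(2),round(a*1000,1),round(np.degrees(b),1))
E
```

```text
0 0.03 27.3 [ 0.36 -0.77  2.5  -0.86  0.72  1.06] 21.5 10.8
0 0.03 35 [ 0.29 -0.82  2.5  -0.63  0.72  0.81] 9.7 4.9
0 0.03 45 [ 0.22 -0.81  2.46 -0.41  0.79  0.6 ] 0.0 0.0
0 -0.02 27.3 [ 0.27 -0.63  2.5  -1.01  0.51  1.19] 13.1 5.9
0 -0.02 35 [ 0.21 -0.68  2.5  -0.7   0.51  0.87] 1.0 0.5
0 -0.02 45 [ 0.17 -0.63  2.41 -0.42  0.65  0.6 ] 0.0 0.0
0.03 0.03 27.3 [ 0.29 -0.72  2.5  -0.89  0.59  1.07] 13.7 6.5
0.03 0.03 35 [ 0.23 -0.76  2.5  -0.64  0.59  0.8 ] 1.6 0.8
0.03 0.03 45 [ 0.18 -0.7   2.41 -0.4   0.72  0.57] 0.0 0.0
0.03 -0.02 27.3 [ 0.2  -0.57  2.5  -1.14  0.38  1.3 ] 2.7 1.1
0.03 -0.02 35 [ 0.17 -0.58  2.45 -0.73  0.44  0.89] 0.0 0.0
0.03 -0.02 45 [ 0.14 -0.53  2.36 -0.41  0.6   0.58] 0.0 0.0
```

```bash
cat >> kin.py <<'E'
def plan(p,Rg):
    j,a,b=ik(p,Rg,4);print("ik",j.round(2),round(a*1e3,1),round(np.degrees(b),1));rel(p,Rg)
dd=doorR(D[2],D[3]);ee=np.array([D[0],D[1],.105*np.sin(D[3])])-.105*dd[:,0]+.009*dd[:,2]
nn=np.array([np.cos(F[2]),np.sin(F[2]),0])
E
python3 - <<'E'
from kin import *
P=Rt(D[2],np.radians(44))
plan(ee-.03*dd[:,0]+[0,0,.045],P)
plan(ee-.03*dd[:,0],P)
E
```

```text
ik [ 0.23 -0.83  2.4  -0.4   0.86  0.58] 2.2 0.8
dp [-0.0143, -0.0244, -0.0077] rot [9.74, 1.14, 1.17]
ik [ 0.23 -0.82  2.47 -0.43  0.78  0.61] 0.0 0.0
dp [-0.013, -0.0616, 0.0176] rot [9.74, 1.14, 1.17]
```

```bash
python3 -m handwheel '{"dp":[[-0.01,-0.018,-0.012],[-0.014,-0.026,-0.009],[-0.013,-0.05,0.008],[-0.013,-0.0615,0.0175],[-0.013,-0.0615,0.0175]],"delta_rot":[[6,1,1],[9.7,1.1,1.2],[9.7,1.1,1.2],[9.7,1.1,1.2],[9.7,1.1,1.2]],"jaw":[0.05,0.05,0.05,0.05,0.05]}'
python3 - <<'E'
from kin import *
info()
P=Rt(D[2],np.radians(44))
plan(ee+.026*dd[:,0],P)
c=optics.camera("side");cv2.imwrite("pics/s1.png",cv2.resize(c["frame"][140:270,200:380],(720,520),interpolation=2))
E
```

```text
time_s: 3.2
tcp_pos: [0.4696, 0.0471, 0.1219]
orientation: [1.882, 1.556, 0.662]
contact_force: [-0.2, -0.6, -0.1]
gripper_width: 0.584
gripper_force: 0.0
t 3.2 j [ 0.222 -0.816  2.465 -0.421  0.778  0.602] tcp [0.4696 0.0471 0.1219] yaw,pitch deg -10.75 43.98 F [-0.2 -0.6 -0.1] w 0.584 0.0
ik [ 0.17 -0.61  2.41 -0.44  0.62  0.62] 0.0 0.0
dp [0.0015, 0.0122, 0.055] rot [0.02, 0.02, -0.09]
```

View pics/s1.png

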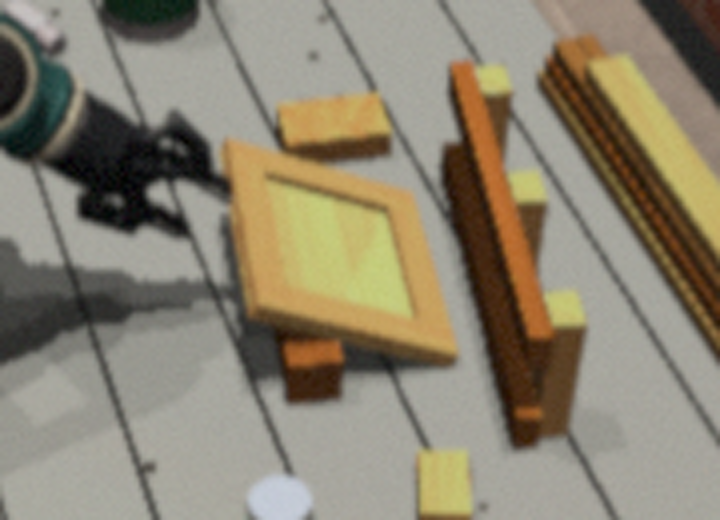

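```bash
sed -i 's#pics/m1#pics/m2#; s#est.npz",F=F#est.npz",F=F#' m1.py; cp est.npz est0.npz; python3 m1.py
python3 - <<'E'
from kin import *
c=optics.camera("side");s=manip.read_state()
for P in (s["tcp_pos"],ee,dd[:,0]*-.105+dd[:,1]*.11+[D[0],D[1],.048]): print(((proj(c,P)[0]-[200,140])*4).round(0))
info();plan(ee+.026*dd[:,0],Rt(D[2],np.radians(44)))
E
```

```text
scene 3032 3788
side 1991 2182
fence [ 0.7062 -0.0286 -0.1949] 0.17925552525185773
door [ 0.5812  0.0278 -0.1737  0.495 ] 0.052036736811237536
[207. 209.]
[235. 219.]
[216. 147.]
t 3.6 j [ 0.225 -0.817  2.464 -0.425  0.778  0.608] tcp [0.47   0.0477 0.1234] yaw,pitch deg -10.74 43.78 F [-0.1 -0.2 -0.6] w 0.586 0.0
ik [ 0.16 -0.62  2.41 -0.41  0.62  0.58] 0.0 0.0
dp [0.0003, 0.0128, 0.0539] rot [0.22, 0.56, -0.67]
```

View pics/m2.png

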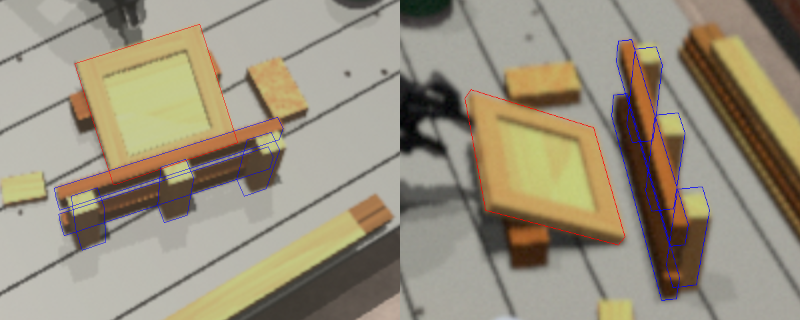

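```bash
python3 -m handwheel '{"dp":[[0,0.004,0.018],[0,0.009,0.036],[0,0.013,0.054],[0,0.013,0.054]],"delta_rot":[[0,0,0],[0,0,0],[0,0.3,-0.4],[0,0.3,-0.4]],"jaw":[0.05,0.05,0.05,0.05]}'
python3 - <<'E'
from kin import *
info()
# door lifted to 44 deg about its foot line, keeping foot bottom corner
n=np.array([np.cos(D[2]),np.sin(D[2]),0]);foot=np.array([D[0],D[1],0])+.105*np.cos(D[3])*n
for pit in(44,):
    d=doorR(D[2],np.radians(pit));g=foot-.21*d[:,0]+.009*d[:,2]+.028*d[:,0]
    plan(g+[0,0,.002],Rt(D[2],np.radians(pit)))
E
```

```text
time_s: 4.0
tcp_pos: [0.5173, 0.0382, 0.0932]
orientation: [1.876, 1.564, 0.664]
contact_force: [-0.7, 0.0, -0.7]
gripper_width: 0.586
gripper_force: 0.0
t 4.0 j [ 0.159 -0.617  2.414 -0.43   0.615  0.599] tcp [0.5173 0.0382 0.0932] yaw,pitch deg -10.43 43.96 F [-0.7  0.  -0.7] w 0.586 0.0
ik [ 0.13 -0.56  2.31 -0.36  0.64  0.51] 0.0 0.0
dp [0.001, 0.0526, -0.0056] rot [0.04, 0.34, -0.25]
```

```bash
python3 -m handwheel '{"dp":[[0,0.02,-0.002],[0,0.04,-0.004],[0,0.054,-0.006],[0,0.054,-0.006],[0,0.054,-0.006]],"delta_rot":[[0,0,0],[0,0,0],[0,0,0],[0,0,0],[0,0,0]],"jaw":[0.05,0.05,0.05,0.03,0.01]}' ;python3 -m handwheel '{"dp":[[0,0,0],[0,0,0],[0,0,0]],"delta_rot":[[0,0,0],[0,0,0],[0,0,0]],"jaw":[0.005,0.005,0.005]}'
python3 - <<'E'
from kin import *
info()
c=optics.camera("side");cv2.imwrite("pics/s2.png",cv2.resize(c["frame"][140:270,200:380],(720,520),interpolation=2))
E
```

```text
time_s: 4.5
tcp_pos: [0.5489, 0.0327, 0.1373]
orientation: [1.875, 1.563, 0.666]
contact_force: [-2.8, -0.1, -1.8]
gripper_width: 0.254
gripper_force: 0.8
time_s: 4.8
tcp_pos: [0.5489, 0.0327, 0.1369]
orientation: [1.875, 1.563, 0.665]
contact_force: [-1.7, 0.7, -3.0]
gripper_width: 0.196
gripper_force: 62.2
t 4.8 j [ 0.129 -0.568  2.312 -0.372  0.65   0.519] tcp [0.5489 0.0327 0.1369] yaw,pitch deg -10.38 43.88 F [-1.7  0.7 -3. ] w 0.196 62.2
```

View pics/s2.png

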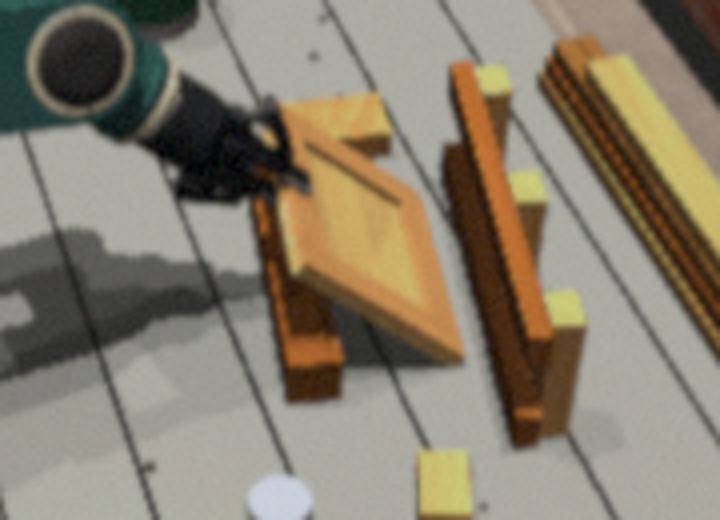

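```bash
cat >> kin.py <<'E'
def tip(pit,off=0.0,lat=None,dz=0.0,L=.182,show=True):
    """TCP goal for door at pitch, framed corner off beyond fence face (m)"""
    s=manip.read_state();t=np.array(s["tcp_pos"]);l=np.array([-np.sin(F[2]),np.cos(F[2]),0]);f=np.array([F[0],F[1],0])
    p=np.radians(pit);y=(t-f)@l if lat is None else lat
    n=-.009*np.sin(p)-L*np.cos(p)+off;z=L*np.sin(p)+.009*np.cos(p)+dz
    print("n now",round((t-f)@nn,4),"goal",round(n,4),"z now",t[2].round(4),"goal",round(z,4),"lat",round(y,4))
    plan(f+n*nn+y*l+[0,0,z],Rt(F[2],p))
E
python3 - <<'E'
from kin import *
tip(43.9,-.003,dz=.002);tip(43.9,.003,dz=.002)
E
```

```text
n now -0.1661 goal -0.1404 z now 0.137 goal 0.1347 lat 0.0297
ik [ 0.11 -0.49  2.27 -0.39  0.62  0.54] 0.0 0.0
dp [-0.0004, 0.0161, 0.0202] rot [0.03, -0.57, 0.57]
n now -0.1661 goal -0.1344 z now 0.137 goal 0.1347 lat 0.0297
ik [ 0.11 -0.47  2.26 -0.39  0.61  0.54] 0.0 0.0
dp [-0.0004, 0.0203, 0.0245] rot [0.03, -0.57, 0.57]
```

```bash
python3 -m handwheel '{"dp":[[0,0.0055,0.0058],[0,0.011,0.0115],[0,0.0153,0.0158],[0,0.0153,0.0158]],"delta_rot":[[0,-0.3,0.3],[0,-0.6,0.6],[0,-0.6,0.6],[0,-0.6,0.6]],"jaw":[0.005,0.005,0.005,0.005]}' ; python3 -m handwheel '{"dp":[[0,0.0014,0.0014],[0,0.0028,0.0029],[0,0.0028,0.0029]],"delta_rot":[[0,0,0],[0,0,0],[0,0,0]],"jaw":[0.005,0.005,0.005]}'
```

```text
time_s: 5.25
tcp_pos: [0.5716, 0.0285, 0.1373]
orientation: [1.885, 1.548, 0.659]
contact_force: [1.5, 0.8, -5.6]
gripper_width: 0.197
gripper_force: 61.9
time_s: 5.55
tcp_pos: [0.575, 0.028, 0.1379]
orientation: [1.885, 1.547, 0.66]
contact_force: [-4.8, 3.2, -2.7]
gripper_width: 0.196
gripper_force: 63.0
```

```bash
python3 -m handwheel '{"dp":[[0,0.0014,0.0014],[0,0.0014,0.0014]],"delta_rot":[[0,0,0],[0,0,0]],"jaw":[0.005,0.005]}';  python3 - <<'E'
from kin import *
info();tip(43.9)
c=optics.camera("side");cv2.imwrite("pics/s3.png",cv2.resize(c["frame"][140:270,200:380],(720,520),interpolation=2))
E
```

```text
time_s: 5.75
tcp_pos: [0.5772, 0.028, 0.1395]
orientation: [1.884, 1.546, 0.662]
contact_force: [-23.9, 8.4, 12.5]
gripper_width: 0.199
gripper_force: 67.9
t 5.75 j [ 0.114 -0.484  2.258 -0.387  0.62   0.539] tcp [0.5772 0.028  0.1395] yaw,pitch deg -11.11 43.73 F [-23.9   8.4  12.5] w 0.199 67.9
n now -0.1375 goal -0.1374 z now 0.1395 goal 0.1327 lat 0.0306
ik [ 0.11 -0.48  2.26 -0.39  0.61  0.55] 0.0 0.0
dp [-0.0, -0.0049, 0.0048] rot [0.17, -0.04, -0.09]
```

View pics/s3.png

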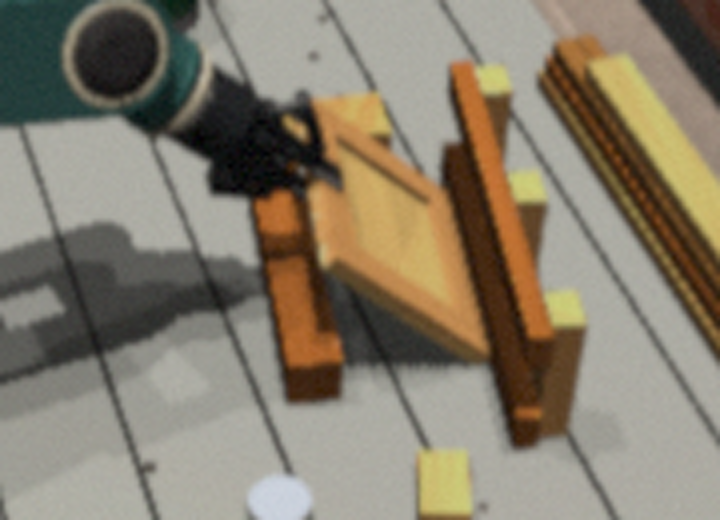

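Run:
```python
from kin import *
for p in(51,58,65,72,79): tip(p,.001,lat=.0306,dz=.001,L=.186)
```

```text
n now -0.1376 goal -0.123 z now 0.1394 goal 0.1512 lat 0.0306
ik [ 0.08 -0.41  2.15 -0.26  0.76  0.41] 0.0 0.0
dp [0.0001, 0.0186, 0.0023] rot [7.26, -0.05, -0.08]
n now -0.1376 goal -0.1052 z now 0.1394 goal 0.1635 lat 0.0306
ik [ 0.06 -0.32  2.02 -0.17  0.9   0.32] 0.0 0.0
dp [0.0001, 0.0398, 0.0067] rot [14.26, -0.05, -0.08]
n now -0.1376 goal -0.0858 z now 0.1394 goal 0.1734 lat 0.0306
ik [ 0.03 -0.22  1.9  -0.11  1.03  0.26] 0.0 0.0
dp [0.0001, 0.0603, 0.0139] rot [21.26, -0.06, -0.08]
n now -0.1376 goal -0.065 z now 0.1394 goal 0.1807 lat 0.0306
ik [ 0.01 -0.11  1.77 -0.07  1.17  0.22] 0.0 0.0
dp [0.0001, 0.0799, 0.0239] rot [28.26, -0.06, -0.07]
n now -0.1376 goal -0.0433 z now 0.1394 goal 0.1853 lat 0.0306
ik [-0.01  0.01  1.64 -0.04  1.31  0.19] 0.0 0.0
dp [0.0002, 0.0983, 0.0364] rot [35.26, -0.07, -0.07]
```

```bash
python3 -m handwheel '{"dp":[[0,0.009,0.001],[0,0.0186,0.0023],[0,0.029,0.0043],[0,0.0398,0.0067],[0,0.0398,0.0067]],"delta_rot":[[3.6,0,0],[7.26,0,0],[10.8,0,0],[14.26,0,0],[14.26,0,0]],"jaw":[0.005,0.005,0.005,0.005,0.005]}';  python3 - <<'E'
from kin import *
info()
for p in(65,72,79): tip(p,.001,lat=.0306,dz=.001,L=.186)
E
```

```text
time_s: 6.3
tcp_pos: [0.6106, 0.0211, 0.1649]
orientation: [2.063, 1.693, 0.488]
contact_force: [-19.5, 11.2, 26.0]
gripper_width: 0.196
gripper_force: 68.1
t 6.3 j [ 0.055 -0.313  2.02  -0.168  0.897  0.32 ] tcp [0.6106 0.0211 0.1649] yaw,pitch deg -11.08 57.95 F [-19.5  11.2  26. ] w 0.196 68.1
n now -0.1034 goal -0.0858 z now 0.1649 goal 0.1734 lat 0.0306
ik [ 0.03 -0.22  1.9  -0.11  1.03  0.26] 0.0 0.0
dp [0.0003, 0.0194, 0.0021] rot [7.05, -0.05, -0.1]
n now -0.1034 goal -0.065 z now 0.1649 goal 0.1807 lat 0.0306
ik [ 0.01 -0.11  1.77 -0.07  1.17  0.22] 0.0 0.0
dp [0.0004, 0.0409, 0.007] rot [14.05, -0.06, -0.1]
n now -0.1034 goal -0.0433 z now 0.1649 goal 0.1853 lat 0.0306
ik [-0.01  0.01  1.64 -0.04  1.31  0.19] 0.0 0.0
dp [0.0004, 0.0617, 0.0146] rot [21.05, -0.06, -0.09]
```

```bash
python3 -m handwheel '{"dp":[[0,0.01,-0.002],[0,0.0199,-0.0005],[0,0.031,0.0017],[0,0.0414,0.0044],[0,0.0414,0.0044]],"delta_rot":[[3.5,0,0],[7.05,0,0],[10.5,0,0],[14,0,0],[14,0,0]],"jaw":[0.005,0.005,0.005,0.005,0.005]}';  python3 - <<'E'
from kin import *
info()
for p in(79,86,90): tip(p,.001,lat=.0306,dz=.003,L=.186)
E
```

```text
time_s: 6.8
tcp_pos: [0.6471, 0.0137, 0.1811]
orientation: [2.23, 1.83, 0.291]
contact_force: [-5.2, 4.7, 9.3]
gripper_width: 0.2
gripper_force: 64.5
t 6.8 j [ 0.01  -0.111  1.773 -0.068  1.171  0.223] tcp [0.6471 0.0137 0.1811] yaw,pitch deg -11.15 71.98 F [-5.2  4.7  9.3] w 0.2 64.5
n now -0.0662 goal -0.0433 z now 0.1811 goal 0.1873 lat 0.0306
ik [-0.01  0.    1.64 -0.04  1.31  0.19] 0.0 0.0
dp [0.0006, 0.0236, 0.0011] rot [7.02, -0.01, -0.08]
n now -0.0662 goal -0.021 z now 0.1811 goal 0.1892 lat 0.0306
ik [-0.02  0.12  1.5  -0.01  1.45  0.17] 0.0 0.0
dp [0.0006, 0.0455, 0.0063] rot [14.02, -0.02, -0.08]
n now -0.0662 goal -0.008 z now 0.1811 goal 0.189 lat 0.0306
ik [-0.03  0.19  1.43  0.    1.52  0.16] 0.0 0.0
dp [0.0007, 0.0578, 0.0104] rot [18.02, -0.02, -0.08]
```

```bash
python3 -m handwheel '{"dp":[[0,0.0118,0],[0,0.0236,0.0011],[0,0.035,0.0035],[0,0.0455,0.0063],[0,0.0455,0.0063]],"delta_rot":[[3.5,0,0],[7,0,0],[10.5,0,0],[14,0,0],[14,0,0]],"jaw":[0.005,0.005,0.005,0.005,0.005]}';  python3 - <<'E'
from kin import *
info()
for p in(90,): tip(p,.003,lat=.0306,dz=.001,L=.1875)
E
```

```text
time_s: 7.3
tcp_pos: [0.6909, 0.0048, 0.1871]
orientation: [2.387, 1.959, 0.066]
contact_force: [-0.0, 1.6, -1.2]
gripper_width: 0.198
gripper_force: 62.7
t 7.3 j [-0.025  0.124  1.506 -0.012  1.445  0.173] tcp [0.6909 0.0048 0.1871] yaw,pitch deg -11.53 86.1 F [-0.   1.6 -1.2] w 0.198 62.7
n now -0.0215 goal -0.006 z now 0.1871 goal 0.1885 lat 0.0306
ik [-0.03  0.2   1.42  0.    1.52  0.16] 0.0 0.0
dp [0.0008, 0.0155, -0.0004] rot [3.9, 0.02, -0.1]
```

```bash
python3 -m handwheel '{"dp":[[0,0.006,0],[0,0.0115,-0.0002],[0,0.014,-0.0002],[0,0.0155,-0.0002],[0,0.0155,-0.0002]],"delta_rot":[[2,0,0],[3.9,0,0],[3.9,0,0],[3.9,0,0],[3.9,0,0]],"jaw":[0.005,0.005,0.005,0.005,0.005]}';  python3 - <<'E'
from kin import *
info();print(manip.read_state()["moment"])
tip(90,.003,lat=.0306,dz=.001,L=.1875)
E
```

```text
time_s: 7.8
tcp_pos: [0.7037, 0.0022, 0.1882]
orientation: [-2.428, -1.993, 0.001]
contact_force: [-6.4, -0.9, -6.0]
gripper_width: 0.198
gripper_force: 62.1
t 7.8 j [-3.300e-02  1.920e-01  1.427e+00 -1.000e-03  1.524e+00  1.630e-01] tcp [0.7037 0.0022 0.1882] yaw,pitch deg -144.24 89.95 F [-6.4 -0.9 -6. ] w 0.198 62.1
[ 0.11913445  1.1534507  -0.17489464]
n now -0.0084 goal -0.006 z now 0.1882 goal 0.1885 lat 0.0306
ik [-0.03  0.2   1.42  0.    1.52  0.16] 0.0 0.0
dp [0.0008, 0.0024, -0.0003] rot [-0.04, 0.04, -0.06]
```

```bash
python3 -m handwheel '{"dp":[[0,0,0.001],[0,0,0.002],[0,0,0.002]],"delta_rot":[[0,0,0],[0,0,0],[0,0,0]],"jaw":[0.005,0.005,0.005]}';  python3 - <<'E'
from kin import *
info()
c=optics.camera("side");a=cv2.resize(c["frame"][140:260,220:340],(400,400),interpolation=2)
c=optics.camera("scene");b=cv2.resize(c["frame"][170:290,220:340],(400,400),interpolation=2)
cv2.imwrite("pics/s4.png",np.hstack([a,b]))
E
```

```text
time_s: 8.1
tcp_pos: [0.7037, 0.0024, 0.1873]
orientation: [2.427, 1.993, 0.0]
contact_force: [-8.6, 2.0, -0.3]
gripper_width: 0.2
gripper_force: 63.0
t 8.1 j [-0.033  0.192  1.429 -0.     1.521  0.163] tcp [0.7037 0.0024 0.1873] yaw,pitch deg -34.62 89.96 F [-8.6  2.  -0.3] w 0.2 63.0
```

View pics/s4.png

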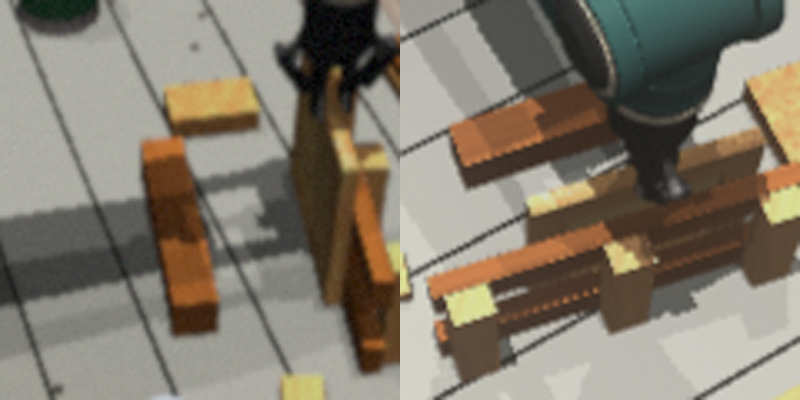

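```bash
python3 -m handwheel '{"dp":[[0,0,0.0005],[0,0,0.0005],[0,0,0.0005],[0,0,0.0005],[0,0,0.0005]],"delta_rot":[[0,0,0],[0,0,0],[0,0,0],[0,0,0],[0,0,0]],"jaw":[0.025,0.035,0.04,0.04,0.04]}'; python3 -m handwheel '{"dp":[[0,0,-0.015],[0,0,-0.04],[0,0,-0.08],[0,-0.04,-0.1],[0,-0.09,-0.1]],"delta_rot":[[0,0,0],[0,0,0],[0,0,0],[0,0,0],[0,0,0]],"jaw":[0.04,0.04,0.04,0.04,0.04]}' ; python3 -m handwheel '{"dp":[[0,-0.05,0],[0,-0.10,0],[0,-0.13,0],[0,-0.13,0]],"delta_rot":[[0,0,0],[0,0,8],[0,0,16],[0,0,24]],"jaw":[0.04,0.04,0.04,0.04]}'
cat > m2.py <<'E'
from kin import *
cs={};dm={};pm={};fm={}
up=lambda m:cv2.resize(m.astype(np.uint8),None,fx=2,fy=2,interpolation=0)>0
iou=lambda a,b:1-(a&b).sum()/max(1,(a|b).sum())
for n in["scene","side"]:
    c=cs[n]=optics.camera(n)
    for t,d in(("door",dm),("prop",pm),("fence",fm)):
        r=spotter.outline_of(n,t);d[n]=up(np.array(r[0]["region"])) if r else None;print(n,t,r[0]["conf"] if r else None)
FP=[place(P,F[0],F[1],0,R.from_euler('z',F[2]).as_matrix()) for P in fence_parts()]
def cp(p):return sum(iou(mask(cs[n],[place(PB,p[0],p[1],0,R.from_euler('z',p[2]).as_matrix())]),pm[n]) for n in cs if pm[n] is not None)
s0=np.array([.545,.03,F[2]]) if not __import__("os").path.exists("prop.npy") else np.load("prop.npy")
r=minimize(cp,s0,method='Nelder-Mead',options=dict(initial_simplex=[s0]+[s0+d for d in np.diag([.02,.02,.06])],maxiter=150));Pp=r.x;np.save("prop.npy",Pp)
l=np.array([-np.sin(F[2]),np.cos(F[2])]);rel2=lambda p:(round(float((p[:2]-F[:2])@nn[:2]),4),round(float((p[:2]-F[:2])@l),4))
print("prop",Pp.round(4),"n,l",rel2(Pp),"yaw rel deg",np.degrees(Pp[2]-F[2]).round(2),r.fun)
def dp_(p):return place(DB,p[0],p[1],.105*np.sin(p[3]),doorR(p[2],p[3]))
def cd(p):
    o=0
    for n in["side"]:
        fo=cv2.dilate(fm[n].astype(np.uint8),np.ones((5,5)))>0;o+=iou(mask(cs[n],[dp_(p)])&~fo,dm[n]&~fo)
    return o
c0=F[:2]-.018*nn[:2]+.0306*l;s0=np.r_[c0,F[2],1.55]
r=minimize(cd,s0,method='Nelder-Mead',options=dict(initial_simplex=[s0]+[s0+d for d in np.diag([.02,.02,.06,.06])],maxiter=200));
print("door",r.x.round(4),"n,l",rel2(r.x),"yawrel",np.degrees(r.x[2]-F[2]).round(2),"pitch",np.degrees(r.x[3]).round(2),r.fun)
Fp=F.copy()
E
python3 m2.py; python3 -c "
from kin import *
info()
c=optics.camera('side');a=cv2.resize(c['frame'][140:260,220:340],(400,400),interpolation=2)
c=optics.camera('scene');b=cv2.resize(c['frame'][170:290,220:340],(400,400),interpolation=2)
cv2.imwrite('pics/s5.png',np.hstack([a,b]))"
```

```text
time_s: 8.7
tcp_pos: [0.705, 0.0021, 0.187]
orientation: [2.427, 1.993, 0.001]
contact_force: [-0.1, -0.1, 0.6]
gripper_width: 0.466
gripper_force: 0.0
time_s: 9.2
tcp_pos: [0.6171, 0.0195, 0.2908]
orientation: [2.426, 1.991, 0.006]
contact_force: [-0.3, 0.1, 0.2]
gripper_width: 0.471
gripper_force: 0.0
time_s: 9.6
tcp_pos: [0.4866, 0.0455, 0.2893]
orientation: [2.792, 1.438, 0.006]
contact_force: [0.9, 0.1, 0.9]
gripper_width: 0.469
gripper_force: 0.0
scene door 0.7
scene prop 0.92
scene fence 0.85
side door 0.9
side prop 0.63
side fence 0.94
prop [ 0.5437  0.0302 -0.17  ] n,l (-0.1708, 0.0262) yaw rel deg 1.43 0.11371893538560207
door [ 0.6937  0.0105 -0.1996  1.5628] n,l (-0.0199, 0.036) yawrel -0.26 pitch 89.54 0.034886890160806705
t 10.0 j [ 0.039 -0.297  1.739  0.     1.7    0.652] tcp [0.4895 0.0447 0.2866] yaw,pitch deg 162.73 89.98 F [-0.2 -0.1 -0.3] w 0.466 0.0
```

View pics/s5.png

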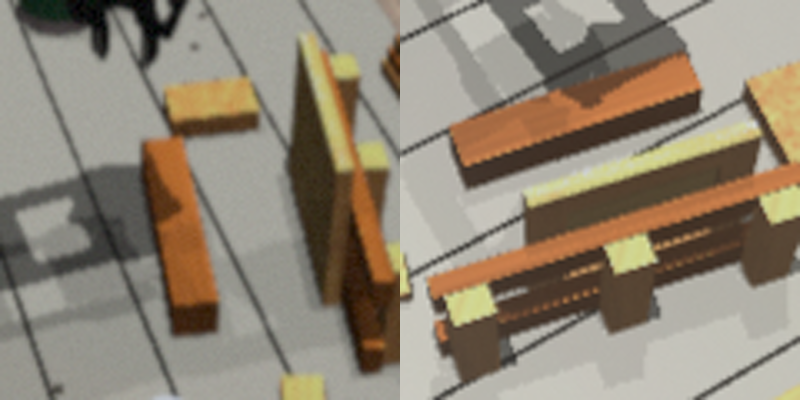

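```bash
cat >> kin.py <<'E'
ll=np.array([-np.sin(F[2]),np.cos(F[2]),0]);f0=np.array([F[0],F[1],0])
def push(n,l,z,pit=79,dyaw=0):
    p=np.radians(pit);w=F[2]+dyaw;N=np.array([np.cos(w),np.sin(w),0]);y=-np.array([-np.sin(w),np.cos(w),0]);zz=np.cos(p)*N-np.sin(p)*np.array([0,0,1]);Rg=np.c_[np.cross(y,zz),y,zz]
    t=np.array(manip.read_state()["tcp_pos"]);print("now n,l",round((t-f0)@nn,4),round((t-f0)@ll,4));plan(f0+n*nn+l*ll+[0,0,z],Rg)
E
python3 -c "
from kin import *
push(-.238,.028,.1); push(-.238,.028,.012)"
```

```text
now n,l -0.2269 0.03
ik [ 0.07 -0.39  2.12 -0.05  1.23  1.85] 0.0 0.0
dp [-0.0063, -0.0093, 0.1865] rot [-6.35, 9.77, 65.8]
now n,l -0.2269 0.03
ik [ 0.07 -0.29  2.2  -0.06  1.05  1.86] 0.0 0.0
dp [-0.0063, -0.0092, 0.2745] rot [-6.35, 9.77, 65.8]
```

```bash
python3 -m handwheel '{"dp":[[-0.002,-0.002,0.03],[-0.004,-0.004,0.07],[-0.006,-0.006,0.11],[-0.006,-0.009,0.14],[-0.006,-0.009,0.16]],"delta_rot":[[-1,1,8],[-2,2,16],[-3,3,24],[-3.5,4,32],[-4,5,40]],"jaw":[0.08,0.08,0.08,0.08,0.08]}'; python3 -c "
from kin import *
info();push(-.238,.028,.06); push(-.238,.028,.012)"
```

```text
time_s: 10.6
tcp_pos: [0.4774, 0.0451, 0.1242]
orientation: [3.091, 0.392, 0.165]
contact_force: [0.2, -0.4, 0.2]
gripper_width: 0.937
gripper_force: 0.0
t 10.6 j [ 0.049 -0.35   2.044 -0.013  1.34   1.369] tcp [0.4774 0.0451 0.1242] yaw,pitch deg -3.94 83.8 F [ 0.2 -0.4  0.2] w 0.937 0.0
now n,l -0.2387 0.028
ik [ 0.07 -0.35  2.16 -0.05  1.15  1.85] 0.0 0.0
dp [-0.006, -0.0018, 0.0639] rot [-1.85, 4.6, 25.54]
now n,l -0.2387 0.028
ik [ 0.07 -0.29  2.2  -0.06  1.05  1.86] 0.0 0.0
dp [-0.0109, -0.0035, 0.1116] rot [-1.85, 4.6, 25.54]
```

```bash
python3 -m handwheel '{"dp":[[-0.001,0,0.01],[-0.003,-0.001,0.02],[-0.006,-0.002,0.064],[-0.011,-0.0035,0.1],[-0.011,-0.0035,0.1116]],"delta_rot":[[-0.5,1.5,8.3],[-1,3,16.6],[-1.8,4.6,25],[-1.85,4.6,25.5],[-1.85,4.6,25.5]],"jaw":[0.08,0.08,0.08,0.08,0.08]}'; python3 -c "
from kin import *
info();push(-.21,.028,.012);push(-.15,.028,.012); push(-.09,.028,.012)"
```

```text
time_s: 11.1
tcp_pos: [0.4771, 0.0449, 0.0109]
orientation: [3.095, -0.292, 0.293]
contact_force: [-0.1, -0.3, 1.0]
gripper_width: 0.933
gripper_force: 0.0
t 11.1 j [ 0.071 -0.29   2.199 -0.057  1.051  1.853] tcp [0.4771 0.0449 0.0109] yaw,pitch deg -11.26 79.17 F [-0.1 -0.3  1. ] w 0.933 0.0
now n,l -0.239 0.0277
ik [ 0.05 -0.22  2.14 -0.05  1.03  1.84] 0.0 0.0
dp [0.0286, -0.0001, 0.0044] rot [0.02, 0.17, 0.39]
now n,l -0.239 0.0277
ik [ 0.03 -0.08  2.02 -0.05  1.01  1.81] 0.0 0.0
dp [0.0876, 0.0003, 0.0157] rot [0.02, 0.17, 0.39]
now n,l -0.239 0.0277
ik [ 0.    0.04  1.9  -0.04  1.01  1.79] 0.0 0.0
dp [0.1465, 0.0007, 0.0269] rot [0.02, 0.17, 0.39]
```

```bash
python3 -m handwheel '{"dp":[[0.015,0,0.002],[0.029,0,0.0044],[0.036,0,0.006],[0.043,0,0.0072],[0.050,0,0.0085]],"delta_rot":[[0,0,0.2],[0,0,0.4],[0,0,0.4],[0,0,0.4],[0,0,0.4]],"jaw":[0.08,0.08,0.08,0.08,0.08]}'
python3 -m handwheel '{"dp":[[0.01,0,0.0019],[0.02,0,0.0038],[0.03,0,0.0057],[0.04,0,0.0076],[0.05,0,0.0095]],"delta_rot":[[0,0,0],[0,0,0],[0,0,0],[0,0,0],[0,0,0]],"jaw":[0.08,0.08,0.08,0.08,0.08]}'; python3 -c "
from kin import *
info();push(-.11,.028,.012)
c=optics.camera('side');a=cv2.resize(c['frame'][140:260,220:340],(400,400),interpolation=2)
c=optics.camera('scene');b=cv2.resize(c['frame'][170:290,220:340],(400,400),interpolation=2)
cv2.imwrite('pics/s6.png',np.hstack([a,b]))"
```

```text
time_s: 11.6
tcp_pos: [0.5293, 0.0354, 0.0165]
orientation: [3.095, -0.303, 0.3]
contact_force: [-5.1, 1.2, 3.1]
gripper_width: 0.937
gripper_force: 2.5
time_s: 12.1
tcp_pos: [0.5796, 0.0254, 0.0165]
orientation: [3.094, -0.304, 0.301]
contact_force: [-5.9, 0.8, 3.1]
gripper_width: 0.935
gripper_force: 2.8
t 12.1 j [ 0.02  -0.056  1.989 -0.047  1.02   1.807] tcp [0.5796 0.0254 0.0165] yaw,pitch deg -10.88 78.91 F [-5.9  0.8  3.1] w 0.935 2.8
now n,l -0.1347 0.0284
ik [ 0.01  0.    1.94 -0.05  1.01  1.8 ] 0.0 0.0
dp [0.0233, 0.0004, 0.0092] rot [-0.06, -0.09, -0.06]
```

View pics/s6.png

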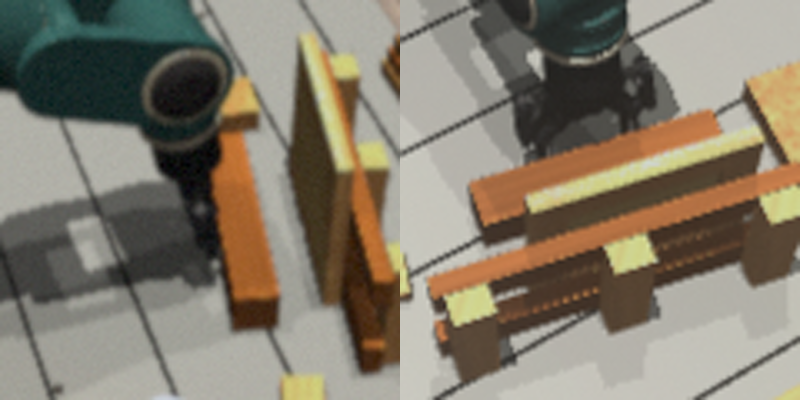

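```bash
python3 m2.py | grep -v "^s"
python3 - <<'E'
from kin import *
for n in["scene","side"]:
    c=optics.camera(n);r=spotter.outline_of(n,"sander")
    m=np.array(r[0]["region"]);cn=cv2.findContours(m.astype(np.uint8),0,1)[0];cn=max(cn,key=len)[:,0]
    Q=np.array([onz(c,u,.035) for u in cn])-f0
    print(n,r[0]["conf"],"l",np.percentile(Q@ll,[1,99]).round(3),"n",np.percentile(Q@nn,[1,99]).round(3),"n at min l",(Q@nn)[np.argmin(Q@ll)].round(3))
E
```

```text
prop [ 0.6131  0.0168 -0.1914] n,l (-0.1001, 0.0265) yaw rel deg 0.2 0.6752556073194261
door [ 0.6931  0.0076 -0.1909  1.5636] n,l (-0.0198, 0.033) yawrel 0.23 pitch 89.59 0.0440629470672389
scene 0.56 l [-0.538 -0.456] n [-0.303 -0.109] n at min l -0.121
side 0.49 l [0.177 0.273] n [-0.099 -0.043] n at min l -0.08
```

```bash
python3 -m handwheel '{"dp":[[0.01,0,0.0022],[0.02,0,0.0042],[0.03,0,0.0062],[0.04,0,0.0082],[0.048,0,0.0096]],"delta_rot":[[0,0,0],[0,0,0],[0,0,0],[0,0,0],[0,0,0]],"jaw":[0.08,0.08,0.08,0.08,0.08]}'
python3 -m handwheel '{"dp":[[0.003,0,0.0006],[0.006,0,0.0011],[0.008,0,0.0015],[0.008,0,0.0015]],"delta_rot":[[0,0,0],[0,0,0],[0,0,0],[0,0,0]],"jaw":[0.08,0.08,0.08,0.08]}'
python3 -c "
from kin import *
info();push(-.0776,.028,.012)"; python3 m2.py | grep -v "^s"
```

```text
time_s: 13.3
tcp_pos: [0.6278, 0.0157, 0.0159]
orientation: [3.094, -0.305, 0.3]
contact_force: [-3.9, 0.9, 2.0]
gripper_width: 0.936
gripper_force: 2.2
time_s: 13.7
tcp_pos: [0.6347, 0.0144, 0.0159]
orientation: [3.094, -0.305, 0.299]
contact_force: [-5.1, 0.5, 3.2]
gripper_width: 0.935
gripper_force: 2.9
t 13.7 j [-1.000e-03  6.300e-02  1.870e+00 -4.200e-02  1.019e+00  1.785e+00] tcp [0.6347 0.0144 0.0159] yaw,pitch deg -10.92 78.95 F [-5.1  0.5  3.2] w 0.935 2.9
now n,l -0.0784 0.0283
ik [-0.    0.07  1.87 -0.04  1.01  1.78] 0.0 0.0
dp [0.0001, 0.0003, 0.004] rot [-0.05, -0.04, -0.08]
prop [ 0.6686  0.0109 -0.1999] n,l (-0.0445, 0.0315) yaw rel deg -0.28 0.9862826426738764
door [ 0.6992  0.0037 -0.1599  1.5021] n,l (-0.0131, 0.0303) yawrel 2.01 pitch 86.07 0.06544811320754718
```

```bash
python3 -m handwheel '{"dp":[[0.001,0,0.0002],[0.002,0,0.0004],[0.002,0,0.0004]],"delta_rot":[[0,0,0],[0,0,0],[0,0,0]],"jaw":[0.08,0.08,0.08]}';python3 -m handwheel '{"dp":[[0.001,0,0.0002],[0.0015,0,0.0003],[0.0015,0,0.0003]],"delta_rot":[[0,0,0],[0,0,0],[0,0,0]],"jaw":[0.08,0.08,0.08]}'
```

```text
time_s: 14.4
tcp_pos: [0.6365, 0.014, 0.0159]
orientation: [3.095, -0.305, 0.299]
contact_force: [-8.5, 1.1, 4.6]
gripper_width: 0.934
gripper_force: 4.1
time_s: 14.7
tcp_pos: [0.637, 0.014, 0.0158]
orientation: [3.095, -0.305, 0.295]
contact_force: [-20.1, 2.9, 12.2]
gripper_width: 0.936
gripper_force: 10.6
```

```bash
python3 -m handwheel '{"dp":[[0.0008,0,0.0002],[0.0008,0,0.0002]],"delta_rot":[[0,0,0],[0,0,0]],"jaw":[0.08,0.08]}';python3 -m handwheel '{"dp":[[-0.01,0,-0.002],[-0.03,0,-0.006],[-0.06,0,-0.04],[-0.1,0,-0.08],[-0.13,0,-0.12]],"delta_rot":[[0,0,0],[0,0,0],[0,0,0],[0,0,0],[0,0,0]],"jaw":[0.08,0.08,0.08,0.08,0.08]}';python3 -m handwheel '{"dp":[[-0.03,0,-0.03],[-0.06,0,-0.06],[-0.06,0,-0.06]],"delta_rot":[[0,0,0],[0,0,0],[0,0,0]],"jaw":[0.08,0.08,0.08]}'
python3 m2.py;  python3 -c "
from kin import *
info()
c=optics.camera('side');a=cv2.resize(c['frame'][140:260,220:340],(400,400),interpolation=2)
c=optics.camera('scene');b=cv2.resize(c['frame'][170:290,220:340],(400,400),interpolation=2)
cv2.imwrite('pics/s7.png',np.hstack([a,b]))"
```

```text
time_s: 14.9
tcp_pos: [0.6372, 0.014, 0.0157]
orientation: [3.095, -0.305, 0.293]
contact_force: [-27.8, 6.2, 18.5]
gripper_width: 0.937
gripper_force: 14.8
time_s: 15.4
tcp_pos: [0.4943, 0.0419, 0.1043]
orientation: [3.094, -0.305, 0.299]
contact_force: [0.6, 0.5, 1.1]
gripper_width: 0.938
gripper_force: 0.0
time_s: 15.7
tcp_pos: [0.426, 0.0561, 0.1561]
orientation: [3.095, -0.304, 0.313]
contact_force: [0.5, -0.3, 0.2]
gripper_width: 0.942
gripper_force: 0.0
scene door 0.66
scene prop 0.62
scene fence 0.59
side door 0.95
side prop 0.74
side fence 0.83
prop [ 0.6701  0.0062 -0.2032] n,l (-0.0422, 0.0271) yaw rel deg -0.47 1.0233317793578434
door [ 0.7038  0.0063 -0.1663  1.5072] n,l (-0.0091, 0.0338) yawrel 1.64 pitch 86.36 0.06113138686131392
t 16.1 j [ 0.108 -0.55   2.142 -0.058  1.367  1.881] tcp [0.4273 0.0553 0.1507] yaw,pitch deg -11.11 79.02 F [-0.4  1.   0.5] w 0.935 0.0
```

View pics/s7.png

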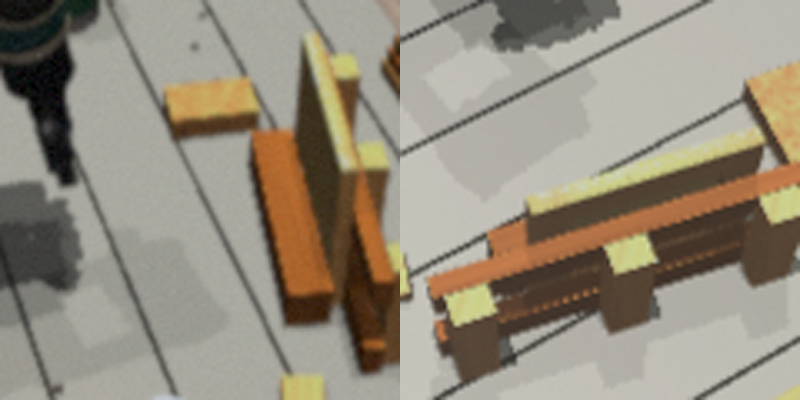

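```bash
cat > m3.py <<'E'
exec(open("m2.py").read().split("def cd(p)")[0])
occ={n:cv2.dilate((fm[n]|pm[n]|mask(cs[n],[place(PB,Pp[0],Pp[1],0,R.from_euler('z',Pp[2]).as_matrix())])).astype(np.uint8),np.ones((5,5)))>0 for n in cs}
def cd(p): return sum(iou(mask(cs[n],[dp_(p)])&~occ[n],dm[n]&~occ[n]) for n in S)
for S in(["side"],["side","scene"]):
  s0=np.r_[F[:2]-.018*nn[:2]+.033*l,F[2],1.57]
  r=minimize(cd,s0,method='Nelder-Mead',options=dict(initial_simplex=[s0]+[s0+d for d in np.diag([.01,.01,.05,-.05])],maxiter=250))
  print(S,"n,l",rel2(r.x),"yawrel",np.degrees(r.x[2]-F[2]).round(2),"pitch",np.degrees(r.x[3]).round(2),r.fun,"ideal",cd(s0))
E
python3 m3.py | grep '\['
```

```text
prop [ 0.6703  0.0058 -0.2081] n,l (-0.0419, 0.0268) yaw rel deg -0.75 1.0126896427711258
['side'] n,l (-0.0149, 0.028) yawrel 0.89 pitch 89.48 0.02267969295184924 ideal 0.04132513661202186
['side', 'scene'] n,l (-0.016, 0.029) yawrel -0.2 pitch 88.85 0.09414632305658666 ideal 0.13954424076744554
```

```bash
python3 -c "
from kin import *
push(-.15,.03,.18);push(-.045,.03,.18)"
```

```text
now n,l -0.2901 0.0284
ik [ 0.03 -0.22  1.86 -0.04  1.32  1.8 ] 0.0 0.0
dp [0.1429, -0.0018, -0.0007] rot [-0.05, -0.11, -0.08]
now n,l -0.2901 0.0284
ik [-0.01  0.    1.65 -0.04  1.3   1.76] 0.0 0.0
dp [0.246, -0.0019, 0.0195] rot [-0.05, -0.11, -0.08]
```

```bash
python3 -m handwheel '{"dp":[[0.04,0,-0.004],[0.09,0,-0.004],[0.143,-0.001,-0.001],[0.18,-0.002,0.006],[0.21,-0.002,0.012]],"delta_rot":[[0,0,0],[0,0,0],[0,0,0],[0,0,0],[0,0,0]],"jaw":[0.08,0.08,0.08,0.08,0.08]}'; python3 -m handwheel '{"dp":[[0.01,0,0.002],[0.02,0,0.004],[0.03,0,0.006],[0.036,0,0.007],[0.036,0,0.007]],"delta_rot":[[0,0,0],[0,0,0],[0,0,0],[0,0,0],[0,0,0]],"jaw":[0.08,0.08,0.08,0.08,0.08]}'; python3 -c "
from kin import *
info();push(-.03,.03,.18)"
```

```text
time_s: 17.1
tcp_pos: [0.6341, 0.0162, 0.1801]
orientation: [3.094, -0.305, 0.301]
contact_force: [-0.1, 0.1, 0.3]
gripper_width: 0.94
gripper_force: 0.0
time_s: 17.6
tcp_pos: [0.668, 0.0097, 0.1807]
orientation: [3.094, -0.304, 0.301]
contact_force: [-0.1, -0.0, -0.6]
gripper_width: 0.936
gripper_force: 0.0
t 17.6 j [-0.009  0.003  1.65  -0.036  1.297  1.765] tcp [0.668  0.0097 0.1807] yaw,pitch deg -10.86 78.88 F [-0.1 -0.  -0.6] w 0.936 0.0
now n,l -0.0449 0.0302
ik [-0.01  0.04  1.62 -0.04  1.3   1.76] 0.0 0.0
dp [0.0145, 0.0002, 0.0036] rot [-0.06, -0.12, -0.07]
```

```bash
python3 -m handwheel '{"dp":[[0.004,0,0.001],[0.008,0,0.0018],[0.012,0,0.0026],[0.012,0,0.0026]],"delta_rot":[[0,0,0],[0,0,0],[0,0,0],[0,0,0]],"jaw":[0.08,0.08,0.08,0.08]}'; python3 -m handwheel '{"dp":[[0.0015,0,0.0003],[0.003,0,0.0006],[0.003,0,0.0006]],"delta_rot":[[0,0,0],[0,0,0],[0,0,0]],"jaw":[0.08,0.08,0.08]}'
```

```text
time_s: 18.0
tcp_pos: [0.6802, 0.0072, 0.1802]
orientation: [3.094, -0.305, 0.301]
contact_force: [-0.9, 0.3, -0.7]
gripper_width: 0.935
gripper_force: 0.0
time_s: 18.3
tcp_pos: [0.6829, 0.0066, 0.1802]
orientation: [3.094, -0.305, 0.301]
contact_force: [-0.8, -0.1, 0.4]
gripper_width: 0.938
gripper_force: 0.0
```

```bash
python3 -m handwheel '{"dp":[[0.0015,0,0.0003],[0.003,0,0.0006],[0.003,0,0.0006]],"delta_rot":[[0,0,0],[0,0,0],[0,0,0]],"jaw":[0.08,0.08,0.08]}'; python3 -m handwheel '{"dp":[[0.001,0,0.0002],[0.0015,0,0.0003],[0.0015,0,0.0003]],"delta_rot":[[0,0,0],[0,0,0],[0,0,0]],"jaw":[0.08,0.08,0.08]}'
```

```text
time_s: 18.6
tcp_pos: [0.6859, 0.0061, 0.1802]
orientation: [3.094, -0.305, 0.301]
contact_force: [-0.2, -0.5, 0.2]
gripper_width: 0.936
gripper_force: 0.1
time_s: 18.9
tcp_pos: [0.6864, 0.006, 0.1801]
orientation: [3.095, -0.305, 0.297]
contact_force: [-13.4, 2.2, 4.5]
gripper_width: 0.937
gripper_force: 6.6
```

```bash
python3 -m handwheel '{"dp":[[-0.01,0,-0.002],[-0.04,0,-0.008],[-0.08,0,-0.02],[-0.12,0,-0.03],[-0.16,0,-0.04]],"delta_rot":[[0,0,0],[0,0,0],[0,0,0],[0,0,0],[0,0,0]],"jaw":[0.08,0.08,0.08,0.08,0.08]}';python3 -m handwheel '{"dp":[[-0.02,0,-0.01],[-0.02,0,-0.01],[-0.02,0,-0.01]],"delta_rot":[[0,0,0],[0,0,0],[0,0,0]],"jaw":[0.08,0.08,0.08]}' | head -1; python3 m3.py | grep '\['
python3 -c "
from kin import *
c=optics.camera('side');a=cv2.resize(c['frame'][140:260,220:340],(400,400),interpolation=2)
b=cv2.resize(c['frame'],(400,400))
cv2.imwrite('pics/s8.png',np.hstack([a,b]))"
```

```text
time_s: 19.4
tcp_pos: [0.524, 0.038, 0.1884]
orientation: [3.094, -0.305, 0.301]
contact_force: [-0.5, 0.6, 0.4]
gripper_width: 0.94
gripper_force: 0.0
time_s: 19.7
prop [ 0.6702  0.0057 -0.2089] n,l (-0.042, 0.0267) yaw rel deg -0.8 1.01849582973432
['side'] n,l (-0.0151, 0.0285) yawrel 0.35 pitch 88.82 0.02012537116463209 ideal 0.040322580645161255
['side', 'scene'] n,l (-0.0151, 0.0285) yawrel 0.35 pitch 88.82 1.020125371164632 ideal 1.0403225806451613
```

View pics/s8.png

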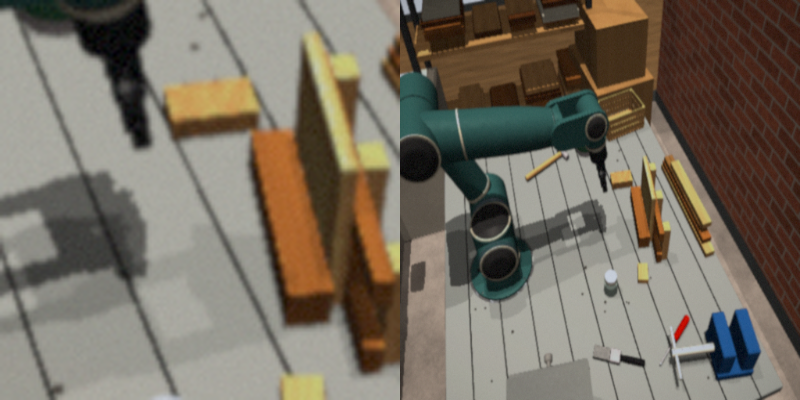

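The door stands upright against the fence with the block square at its foot; the bystanders in view look untouched, and the arm is clear.

```bash
python3 -c "
from cell import manip;print(manip.job_done())"
```

```text
the job is handed in; nothing more can be done
None
```

The job is handed in at about 20 s: the door stands upright against the fence, the timber block is pushed up against its foot (within about 1° of square by the camera fit), and the bystanders visible in the last picture looked unmoved.

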